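# Nudge the bearing and the thrust ring into their seats in the gearbox cover

## Task

The ball bearing and the larger flat steel ring lie loose on the face of the gearbox cover. With the fingertips only, push each one across the face until it drops into the round seat of its own size (bearing in the small seat, ring in the large one) and lies flat at the bottom; do not lift or flip them. Leave the bolt standing on the cover and the nut and spring beside it where they are.

Things in the scene. Friction and masses are not known exactly. Their poses are not given: they have to be found in the camera images.
- cover: aluminium gearbox cover, fixed to the table: a flat block 200 mm (its x) by 290 mm (its y) by 20 mm high on a flange 8 mm high that stands out 11 mm all round; origin at the centre of its underside, on the table; flat top face 20 mm above the table with nothing raised on it; x points roughly away from the robot. Two blind round seats, each 7 mm deep, are sunk in its face
- small_seat (a point): centre of the floor of the small seat (39 mm diameter, 7 mm deep), the seat of the bearing, 13 mm above the table; 35 mm along the cover's x and 72 mm along its y from the cover's centre
- large_seat (a point): centre of the floor of the large seat (56 mm diameter, 7 mm deep), the seat of the ring, 13 mm above the table; 35 mm along the cover's x and -72 mm along its y from the cover's centre. The bearing also falls into this seat if pushed over it, and then it is trapped
- bearing: ball bearing, loose, 35 mm diameter, 11 mm thick, about 0.06 kg, lying flat on the cover's near half in front of either seat; origin at the centre of its underside, z up. In its seat it stands 4 mm proud of the face
- thrust_ring: plain flat steel ring, loose, 52 mm diameter, 26 mm hole, 10 mm thick, about 0.09 kg, lying flat on the cover's near half in front of the other seat; origin at the centre of its underside, z up. In its seat it stands 3 mm proud of the face
- bolt: hex bolt, loose, standing on its head (22 mm across) on the cover's far edge midway between the seats, 58 mm tall; origin at the centre of its underside; to be left alone
- nut: hex nut, loose, 27 mm across, 13 mm high, on the table beside the cover on its -y side; origin at the centre of its underside; to be left alone
- spring: coil spring, loose, 27 mm diameter, 49 mm tall, standing on the table beside the cover on its +y side; origin at the centre of its underside; to be left alone
Things that resemble listed ones, but are neither listed nor needed, are in the scene too. Of the things shaped like the thrust_ring, the steel one is meant. What is shaped like the bearing but blue is not meant.

How it is judged:
At the end, for the whole second after the job is handed in: The bearing lies in the small seat and the ring in the large seat: each centred within 4 mm, its underside within 2 mm of the seat's floor, flat within 0.08 rad and at rest; bolt, nut and spring within 15 mm of where they stood (horizontal distance between bearing and small_seat below 0.004 m and z of each of bearing, thrust_ring in the frame of cover below 0.015 m and angle between each of bearing, thrust_ring's own z axis and vertical below 0.08 rad and linear speed of each of bearing, thrust_ring below 0.01 m/s and horizontal distance between thrust_ring and large_seat below 0.004 m and distance of each of bolt, nut, spring from where it was at the start of the episode below 0.015 m); the robot touches nothing.
It fails at once if the bearing is lifted more than 10 mm off the cover's face (z of bearing in the frame of cover above 0.03 m).
It fails at once if the ring is lifted more than 10 mm off the cover's face (z of thrust_ring in the frame of cover above 0.03 m).
It fails at once if the bearing is tipped up on edge or flipped (angle between bearing's own z axis and vertical above 0.9 rad).
It fails at once if the ring is tipped up on edge or flipped (angle between thrust_ring's own z axis and vertical above 0.9 rad).
It fails at once if the bolt, nut or spring is knocked away or over (distance of any of bolt, nut, spring from where it was at the start of the episode above 0.025 m or angle between any of bolt, spring's own z axis and vertical above 0.6 rad).
It also fails if it takes over 72 s, if anything falls off the work surface, if the arm or the gripper's body presses on something with over 40 N, if the wrist force passes 120 N, or if a joint passes its speed limit or range.

## Robot

A 7-joint arm with a two-finger parallel gripper is mounted at the origin on a cart in front of the work surface, level with it; the furniture and walls round the work are solid. World frame = base frame: x ahead of the robot, y to its left, z up, the work surface at z = 0. Lengths are in m, angles in rad, forces in N, time in s.
With the tool pointing down it reaches from about 0.425 to 0.95 m from the base axis. Payload 4.7 kg.
Tool frame: the origin (TCP) lies midway between the tips of the shut fingers; the grasp point (between the pads) lies arm.tcp_to_grasp behind it (arm.tcp_to_grasp is the distance from the TCP to the grasp point, in m); z points along the fingers, y is the line along which they close (so a half turn about z gives the same grasp; the last joint's range is limited). The gripper opens to 87 mm and grips with 3 to 60 N. Pads are 19 mm wide; open, the fingers measure 117 mm over their backs; the gripper's body (75 mm by 190 mm) begins 51 mm behind the grasp point.
Start: joints at [1.143, 0.469, -0.049, 1.532, 0.024, 1.141, -0.082], TCP at [0.262, -0.622, 0.223] pointing down, gripper open.
Joint ranges: [-2.59, 2.59], [-0.33, 1.99], [-1.39, 1.29], [0.1, 2.45], [-1.04, 4.18], [0.21, 1.99], [-2.66, 2.66]. Speed limits (rad/s): [2.57, 2.57, 3.14, 3.14, 3.14, 3.14, 3.14].

## Interface

Orientations are given as a unit quaternion [x, y, z, w].
In Python, from station import arm gives the robot as it stands.
- The arm moves only by the tool play_rows, never from a script. Its arguments are lists of equal length, an entry for each row: "dp": the shift along the tool's x, y, z in m, a list of three; "turn": the turn, a rotation vector about the tool's x, y, z in degrees, a list of three; "fingers": the closure in counts, from 0 (fully open) to 255 (shut). In form: {"dp": [[tx, ty, tz], ...], "turn": [[ax, ay, az], ...], "fingers": [fingers, ...]}. A call has 1 to 8 rows; each row is the pose to reach, as a shift and turn from the pose commanded when the call began, along the tool's axes at that moment; what a row does not reach only later rows make up. A row lasts 1/8 s, in which the tool goes at most 62.5 mm and 10.7 degrees, less where a joint would pass 70% of its speed; a pose out of reach is approached as far as the arm can. A call with a gripper value outside its range is refused whole. The fingers move at their own pace and stop on an object; the grip force is fixed at half the most. Time passes only in rows, so rows that repeat a pose let the fingers close. It gives the time, the measured TCP pose, the force, the opening and the grip force at its end, in the units of the state.
- arm.get_state(): the state, without advancing time (a new reading comes with each control period).
- arm.get_image(name): name is "scene" or "top" or "wrist"; returns the picture (420x560x3 uint8, red, green, blue); there is no depth.
- arm.camera_info(name): a dict with "camera_matrix" (3x3 intrinsics, pixels), "rvec" (rotation vector, rad) and "tvec" (3), from world to camera coordinates, as OpenCV has them. Camera axes: x right, y down, z forward; pixel columns grow to the right and rows downward; lengths in m; the calibration is good to about 2 mm. A picture is of the moment at which its call begins: read the wrist's pose just before it. camera_info takes no time and is no camera call; for the wrist camera it gives the pose at the moment of the call.
- arm.sign_off(): hands the job in; it is judged then, once.
The state is a dict: "time": time; "joint_pos": joint angles; "joint_velocities": joint speeds; "effort": joint torques, N m; "tcp_pos": TCP position; "tool_rot": TCP orientation; "ft_force": force on the tool from outside, world axes, zero at the start; "wrist_torque": the same for the moment, N m; "opening": finger opening in m; "finger_force": force on a finger pad.
Only numpy, scipy, OpenCV 4.12 (cv2) and the standard library are available. Lean on these libraries where they do the work, as an engineer would, in place of code of your own. Each camera call takes 0.05 s, during which the arm holds its last target. There are 200 camera calls.

## Working session

There is one attempt and no reset: what is moved stays moved. The work goes in short steps, Python scripts to look and compute and a tool call to move; the robot and the scene stay as the last step left them, time stands still between calls to the robot, and variables do not carry over. Pictures are saved under pics/ and viewed, at most 10 in all, crops included, and the job is handed in when it is done.

Besides the shell and the picture viewer there is one more tool, called by a JSON object that holds its "api" and its "payload". play_rows: Moves the arm, as the interface text tells. Its arguments: {"type":"object","properties":{"dp":{"type":"array","items":{"type":"array","items":{"type":"number"}}},"turn":{"type":"array","items":{"type":"array","items":{"type":"number"}}},"fingers":{"type":"array","items":{"type":"number"}}},"required":["dp","turn","fingers"]}

```bash
mkdir -p pics; python3 - <<'E'
from station import arm
import cv2
for n in("top","scene"):
    cv2.imwrite(f"pics/{n}0.png",cv2.resize(arm.get_image(n)[:,:,::-1],(800,600),interpolation=cv2.INTER_CUBIC))
    c=arm.camera_info(n);print(c)
s=arm.get_state();print(s);print([k for k in dir(arm) if k[0]!='_'],arm.tcp_to_grasp)
E
```

```text
{'camera_matrix': array([[424.82128816,   0.        , 283.6086823 ],
       [  0.        , 424.82128816, 208.94785839],
       [  0.        ,   0.        ,   1.        ]]), 'rvec': array([ 2.18505087, -2.12443373,  0.1423286 ]), 'tvec': array([0.03308299, 0.50442445, 1.03269037])}
{'camera_matrix': array([[480.45171188,   0.        , 277.95952055],
       [  0.        , 480.45171188, 204.08093154],
       [  0.        ,   0.        ,   1.        ]]), 'rvec': array([ 2.05278136, -0.77150393,  0.42704589]), 'tvec': array([-0.35438655,  0.22874107,  0.63461347])}
{'time': 0.1, 'joint_pos': array([ 1.14313228,  0.46934808, -0.04860185,  1.53353691,  0.02409754,
        1.14102491, -0.08232458]), 'joint_velocities': array([-0.00040527, -0.00091191, -0.00103693, -0.00331807, -0.00014785,
        0.00073681,  0.00032951]), 'effort': array([ 1.87618446e-05, -5.09172499e+01, -8.14728811e-02, -2.36831510e+01,
       -6.15147664e-02,  3.44579900e-02,  6.37084668e-05]), 'tcp_pos': array([ 0.26190035, -0.62154561,  0.22162887]), 'tool_rot': array([ 9.80187931e-01,  1.98067844e-01, -1.98330474e-04, -8.42879187e-04]), 'ft_force': array([ 0.29080475,  0.33649275, -0.44895543]), 'wrist_torque': array([ 0.0188266 , -0.02581312,  0.01215981]), 'finger_force': 0.0, 'opening': 0.08731913570463797}
['IKError', 'camera_info', 'get_image', 'get_state', 'sign_off', 'tcp_to_grasp'] 0.0187
```

View pics/top0.png

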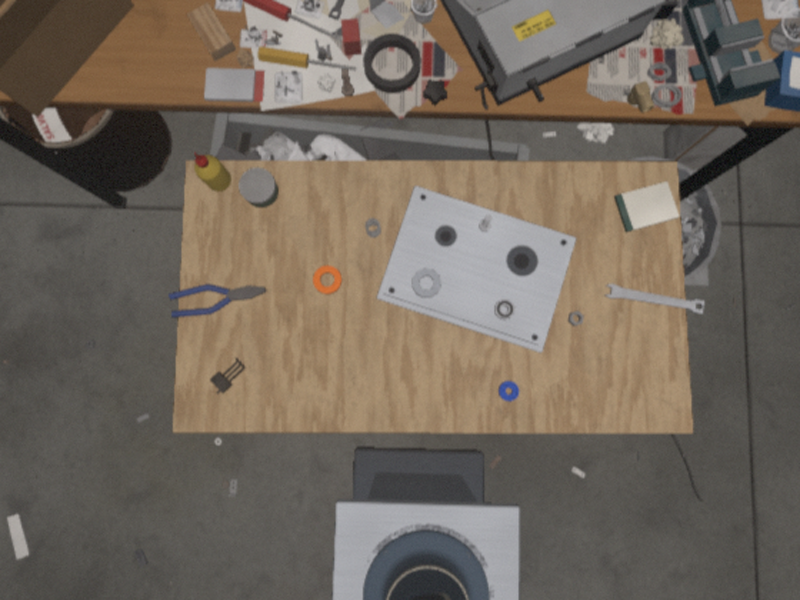

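View pics/scene0.png

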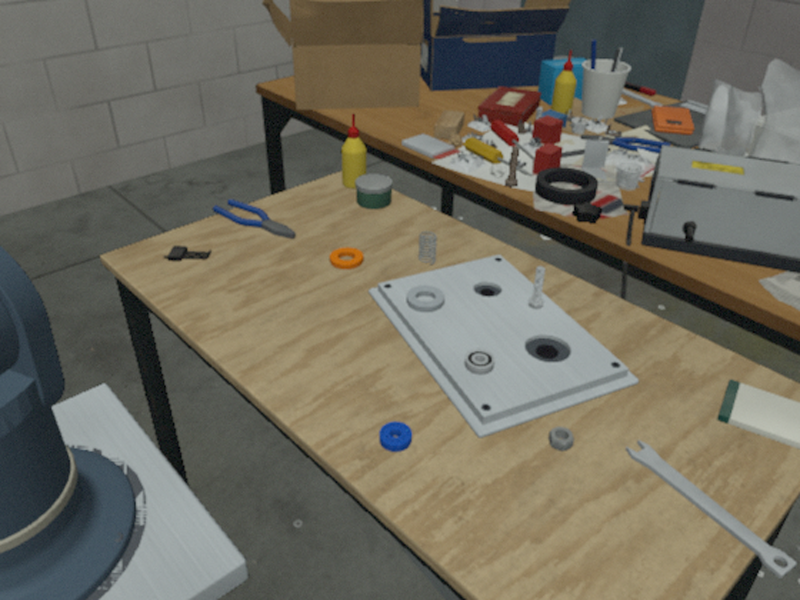

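The top view shows the ring at about (426,283), the bearing (505,309), the small seat (446,236), the large seat (522,261) and the bolt (486,222). The ring and bearing each lie in front of the wrong seat, so their paths cross. The orange ring and blue bearing are decoys. I'll enlarge this area.

```bash
cat > h.py <<'E'
from station import arm
import cv2,numpy as np
def unproj(n,px,z,c=None):
    c=c or arm.camera_info(n); R=cv2.Rodrigues(c['rvec'])[0]; C=-R.T@c['tvec']
    d=R.T@np.linalg.solve(c['camera_matrix'],[px[0],px[1],1.]); return C+d*(z-C[2])/d[2]
E
python3 - <<'E'
from h import *
im=np.mean([arm.get_image("top").astype(float) for _ in range(3)],0).astype(np.uint8)[:,:,::-1]
cv2.imwrite("pics/top1.png",cv2.resize(im[128:248,262:412],None,fx=5,fy=5,interpolation=cv2.INTER_CUBIC))
E
```

```text
(no output)
```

View pics/top1.png

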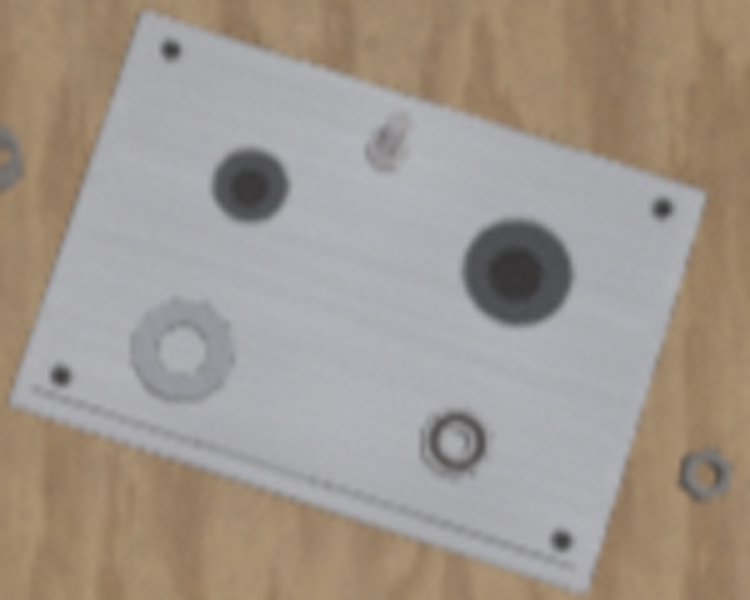

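Crop centres: small seat (251,185), large seat (518,272), ring (182,350), bearing (456,442), bolt head (383,157), nut (704,474).

```bash
python3 - <<'E'
from h import *
P={'small':(251,185,.02),'large':(518,272,.02),'ring':(182,350.5,.03),'bear':(456,442,.03),'bolt':(383,157,.028),'nut':(704,474,.013)}
W={k:unproj("top",(262+(u+.5)/5-.5,128+(v+.5)/5-.5),z)[:2] for k,(u,v,z) in P.items()}
yv=W['small']-W['large'];print('dist',np.linalg.norm(yv));yv/=np.linalg.norm(yv);xv=np.array([yv[1],-yv[0]])
O=(W['small']+W['large'])/2-.035*xv
for k in W:print(k,W[k].round(4),'cover',(xv@(W[k]-O)).round(4),(yv@(W[k]-O)).round(4))
print('x',xv,'O',O)
for a,b in(('ring','large'),('bear','small')):
  d=W[b]-W[a];print(a,np.linalg.norm(d),np.degrees(np.arctan2(d[1],d[0])))
for z,uv in((.03,((129,350),(236,350),(182,297),(182,404))),):
  q=[unproj("top",(262+u/5,128+v/5),z)[:2] for u,v in uv];print('ringdia',np.linalg.norm(q[0]-q[1]),np.linalg.norm(q[2]-q[3]))
from scipy.spatial.transform import Rotation as R
print(R.from_quat(arm.get_state()['tool_rot']).as_matrix().round(4))
E
```

```text
dist 0.14379890143283602
small [ 0.6221 -0.0221] cover 0.035 0.0719
large [ 0.5805 -0.1597] cover 0.035 -0.0719
ring [0.5333 0.0118] cover -0.0598 0.0786
bear [ 0.4907 -0.1269] cover -0.0604 -0.0665
bolt [ 0.6368 -0.0888] cover 0.0684 0.0122
nut [ 0.4799 -0.2562] cover -0.0333 -0.1933
x [ 0.95717384 -0.28951379] O [ 0.56779909 -0.08076005]
ring 0.17783531367918326 -74.61625847505312
bear 0.16807061200221407 38.58462025725941
ringdia 0.05401094111498728 0.0546458702186249
[[ 9.215e-01  3.883e-01 -4.000e-04]
 [ 3.883e-01 -9.215e-01  8.000e-04]
 [-0.000e+00 -9.000e-04 -1.000e+00]]
```

Seat spacing (143.8 mm against 144) and ring diameter check out. I'll push with two spread fingertips, disc nested between them, along the tool's −x. First move is to behind the ring.

{"api": "play_rows", "payload": {"dp": [[0.502,-0.523,0.09],[0.502,-0.523,0.09],[0.502,-0.523,0.09],[0.502,-0.523,0.09],[0.502,-0.523,0.09],[0.502,-0.523,0.09],[0.502,-0.523,0.09],[0.502,-0.523,0.09]], "turn": [[0,0,-82.5],[0,0,-82.5],[0,0,-82.5],[0,0,-82.5],[0,0,-82.5],[0,0,-82.5],[0,0,-82.5],[0,0,-82.5]], "fingers": [167,167,167,167,167,167,167,167]}}

```text
time: 1.25
tcp_pos: [0.4403, -0.1571, 0.1611]
tool_rot: [0.605, 0.796, 0.0, 0.001]
ft_force: [1.1, -0.6, 0.1]
opening: 0.0308
finger_force: 0.0
```

```bash
cat >> h.py <<'E'
from scipy.spatial.transform import Rotation as Ro
def go(x,y,z,yaw):
    s=arm.get_state(); R=Ro.from_quat(s['tool_rot']).as_matrix(); a=np.degrees(np.arctan2(R[1,0],R[0,0]))
    Rf=np.column_stack([[np.cos(np.radians(a)),np.sin(np.radians(a)),0],[np.sin(np.radians(a)),-np.cos(np.radians(a)),0],[0,0,-1]])
    print('t',s['time'],'tcp',s['tcp_pos'].round(4),'yaw',a.round(2),'tilt',(R[:2,2]).round(4),'dp',(Rf.T@(np.array([x,y,z])-s['tcp_pos'])).round(4),'turnz',-((yaw-a+180)%360-180),'q',s['joint_pos'].round(2),'f',s['ft_force'].round(1),s['opening'])
E
python3 -c "
from h import *
go(.5214,.0552,.10,105.4)"
```

```text
t 1.25 tcp [ 0.4403 -0.1571  0.1611] yaw 105.58 tilt [ 0.001  -0.0007] dp [0.1827 0.1351 0.0611] turnz 0.17904560580092266 q [ 0.72  0.25 -0.54  2.05  0.17  0.88  0.36] f [ 1.1 -0.6  0.1] 0.030778573799717653
```

{"api": "play_rows", "payload": {"dp": [[0.183,0.135,0.061],[0.183,0.135,0.061],[0.183,0.135,0.061],[0.183,0.135,0.061],[0.183,0.135,0.061],[0.183,0.135,0.061]], "turn": [[0,0,0],[0,0,0],[0,0,0],[0,0,0],[0,0,0],[0,0,0]], "fingers": [167,167,167,167,167,167]}}

```text
time: 2.0
tcp_pos: [0.5213, 0.0527, 0.0998]
tool_rot: [0.606, 0.795, -0.001, -0.0]
ft_force: [0.1, -0.6, -0.2]
opening: 0.0297
finger_force: 0.0
```

```bash
python3 -c "
from h import *
go(.5214,.0552,.0245,105.4)
c=arm.camera_info('wrist');im=arm.get_image('wrist')[:,:,::-1]
cv2.imwrite('pics/w1.png',im);cv2.imwrite('pics/s1.png',cv2.resize(arm.get_image('scene')[:,:,::-1],(800,600)))"
```

```text
t 2.0 tcp [0.5213 0.0527 0.0998] yaw 105.33 tilt [-0.0007 -0.0009] dp [0.0024 0.0008 0.0753] turnz -0.07024961616349401 q [ 0.27  0.43 -0.57  1.99  0.32  0.81 -0.21] f [ 0.1 -0.6 -0.2] 0.029659591792384237
```

View pics/w1.png

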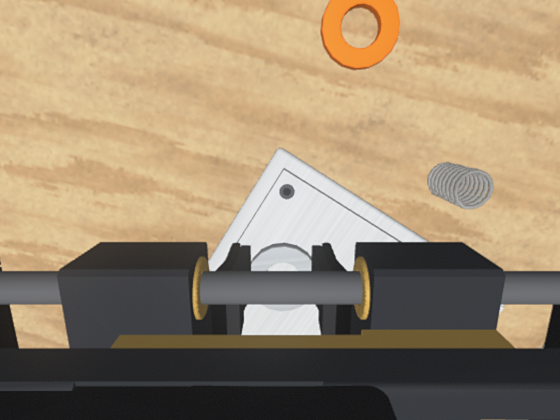

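The wrist view shows the ring between and just ahead of the fingers (ring centre about (283,265)), with the spring well to the side at (460,185). Descend.

{"api": "play_rows", "payload": {"dp": [[0.002,0.001,0.04],[0.002,0.001,0.065],[0.002,0.001,0.075],[0.002,0.001,0.075],[0.002,0.001,0.075]], "turn": [[0,0,0],[0,0,0],[0,0,0],[0,0,0],[0,0,0]], "fingers": [167,167,167,167,167]}}

```text
time: 2.72
tcp_pos: [0.5229, 0.0555, 0.026]
tool_rot: [0.607, 0.795, 0.001, 0.001]
ft_force: [0.2, -0.6, 0.1]
opening: 0.0303
finger_force: 0.0
```

```bash
python3 -c "
from h import *
go(.5805-.0307*.2653-.04*.2653,-.1597+(.0307+.04)*.9641,.0245,105.4)"
```

```text
t 2.725 tcp [0.5229 0.0555 0.026 ] yaw 105.31 tilt [0.0021 0.    ] dp [-0.152  -0.0013  0.0015] turnz -0.09124048720607902 q [ 0.21  0.54 -0.5   2.03  0.42  0.66 -0.3 ] f [ 0.2 -0.6  0.1] 0.03031603956950256
```

{"api": "play_rows", "payload": {"dp": [[-0.007,0,0.001],[-0.017,0,0.001],[-0.027,0,0.001],[-0.037,0,0.001],[-0.047,0,0.001],[-0.057,-0.001,0.001],[-0.067,-0.001,0.001],[-0.075,-0.001,0.001]], "turn": [[0,0,0],[0,0,0],[0,0,0],[0,0,0],[0,0,0],[0,0,0],[0,0,0],[0,0,0]], "fingers": [167,167,167,167,167,167,167,167]}}

```text
time: 3.72
tcp_pos: [0.541, -0.0177, 0.0239]
tool_rot: [0.607, 0.795, -0.0, 0.0]
ft_force: [-0.4, 0.7, -0.0]
opening: 0.0299
finger_force: 0.3
```

{"api": "play_rows", "payload": {"dp": [[-0.007,0,0],[-0.017,0,0],[-0.027,0,0],[-0.037,0,0],[-0.047,0,0],[-0.057,0,0],[-0.067,0,0],[-0.074,0,0]], "turn": [[0,0,0],[0,0,0],[0,0,0],[0,0,0],[0,0,0],[0,0,0],[0,0,0],[0,0,0]], "fingers": [167,167,167,167,167,167,167,167]}}

```text
time: 4.72
tcp_pos: [0.5606, -0.0891, 0.0239]
tool_rot: [0.607, 0.795, -0.0, 0.0]
ft_force: [0.2, 1.3, 0.3]
opening: 0.0302
finger_force: 0.3
```

```bash
python3 -c "
from h import *
go(.5805-.0307*.2653,-.1597+.0307*.9641,.0245,105.4)
im=arm.get_image('scene')[:,:,::-1]
cv2.imwrite('pics/s2.png',cv2.resize(im[170:310,250:450],None,fx=4,fy=4,interpolation=cv2.INTER_CUBIC))"
```

```text
t 4.725 tcp [ 0.5606 -0.0891  0.0239] yaw 105.32 tilt [ 0.0001 -0.0001] dp [-0.0427  0.0005 -0.0006] turnz -0.08133862015506566 q [ 0.46  0.6  -0.49  1.93  0.42  0.71 -0.02] f [0.2 1.3 0.3] 0.030160453537309367
```

View pics/s2.png

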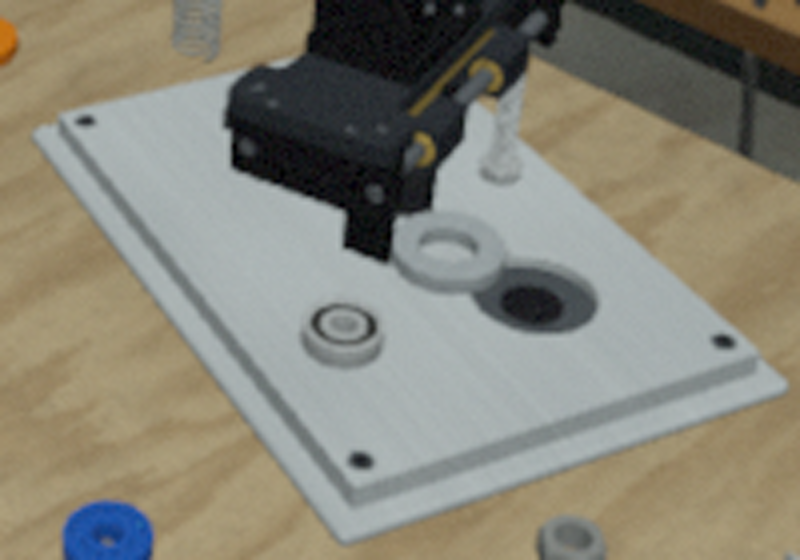

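The ring rides nested at (451,247) in the crop, heading for the large seat at about (537,297).

```bash
python3 -c "
from h import *
f=lambda u,v,z:unproj('scene',(250+(u+.5)/4-.5,170+(v+.5)/4-.5),z)[:2]
r=f(451,247,.03);S=f(536,297,.02);L=np.array([.5805,-.1597]);print(r,S)
t=arm.get_state()['tcp_pos'][:2];u=np.array([.2653,-.9641]);n=np.array([.9641,.2653])
for p in(t,r,S):print((L-p)@u,(L-p)@n)"
```

```text
[ 0.56848384 -0.12016189] [ 0.57982394 -0.1605447 ]
0.07231353390834983 0.0005041215109004329
0.041306581222820965 0.0010953155321383528
-0.0006350149375366011 0.0008758916293236303
```

{"api": "play_rows", "payload": {"dp": [[-0.006,0.0005,0],[-0.012,0.0005,0],[-0.018,0.0005,0],[-0.024,0.0005,0],[-0.03,0.0005,0],[-0.036,0.0005,0],[-0.04,0.0005,0],[-0.042,0.0005,0]], "turn": [[0,0,0],[0,0,0],[0,0,0],[0,0,0],[0,0,0],[0,0,0],[0,0,0],[0,0,0]], "fingers": [167,167,167,167,167,167,167,167]}}

```text
time: 5.78
tcp_pos: [0.5721, -0.129, 0.0239]
tool_rot: [0.606, 0.795, -0.0, 0.0]
ft_force: [0.1, -0.8, 0.9]
opening: 0.0302
finger_force: 0.0
```

```bash
python3 -c "
from h import *
go(.5805-.0307*.2653,-.1597+.0307*.9641,.0245,105.4)
im=arm.get_image('scene')[:,:,::-1]
cv2.imwrite('pics/s3.png',cv2.resize(im[170:310,250:450],None,fx=4,fy=4,interpolation=cv2.INTER_CUBIC))"
```

```text
t 5.775 tcp [ 0.5721 -0.129   0.0239] yaw 105.33 tilt [-0.     -0.0002] dp [-0.0011 -0.     -0.0006] turnz -0.06563217078422667 q [ 0.51  0.62 -0.49  1.89  0.42  0.74  0.05] f [ 0.1 -0.8  0.9] 0.03023666513138104
```

View pics/s3.png

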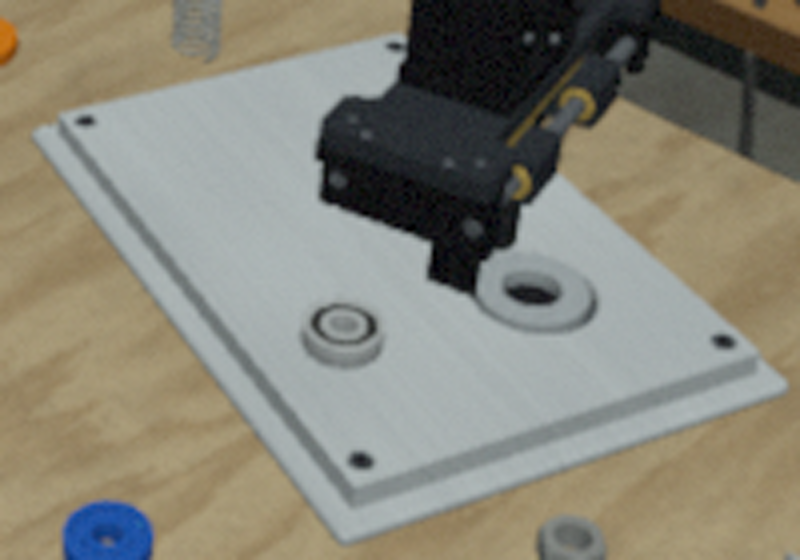

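The ring has dropped into the large seat, top at about (536,290). I'll lift and look from above before going on.

{"api": "play_rows", "payload": {"dp": [[0.005,0,0],[0.005,0,-0.04],[0.005,0,-0.09],[-0.02,-0.08,-0.09],[-0.02,-0.12,-0.09],[-0.02,-0.12,-0.09]], "turn": [[0,0,0],[0,0,0],[0,0,10],[0,0,20],[0,0,30],[0,0,40]], "fingers": [167,167,180,196,196,196]}}

```text
time: 6.58
tcp_pos: [0.4562, -0.1815, 0.1135]
tool_rot: [0.845, 0.535, -0.002, -0.001]
ft_force: [1.2, -0.9, 0.5]
opening: 0.0205
finger_force: 0.0
```

```bash
python3 -c "
from h import *
f=lambda u,v,z:unproj('scene',(250+(u+.5)/4-.5,170+(v+.5)/4-.5),z)[:2]
b=f(343,327,.031);print(b)
u=np.array([.7815,.6239]);p=np.array([.4907,-.1269])-.038*u
go(p[0],p[1],.1,38.6)
im=arm.get_image('scene')[:,:,::-1]
cv2.imwrite('pics/s4.png',cv2.resize(im[200:290,290:420],None,fx=6,fy=6,interpolation=cv2.INTER_CUBIC))"
```

```text
[ 0.48943173 -0.12763809]
t 6.575 tcp [ 0.4562 -0.1815  0.1135] yaw 64.74 tilt [-0.0048 -0.0013] dp [ 0.03   -0.0089  0.0135] turnz 26.135426574617952 q [ 0.63  0.34 -0.41  2.05  0.19  0.79 -0.33] f [ 1.2 -0.9  0.5] 0.02052382033541147
```

View pics/s4.png

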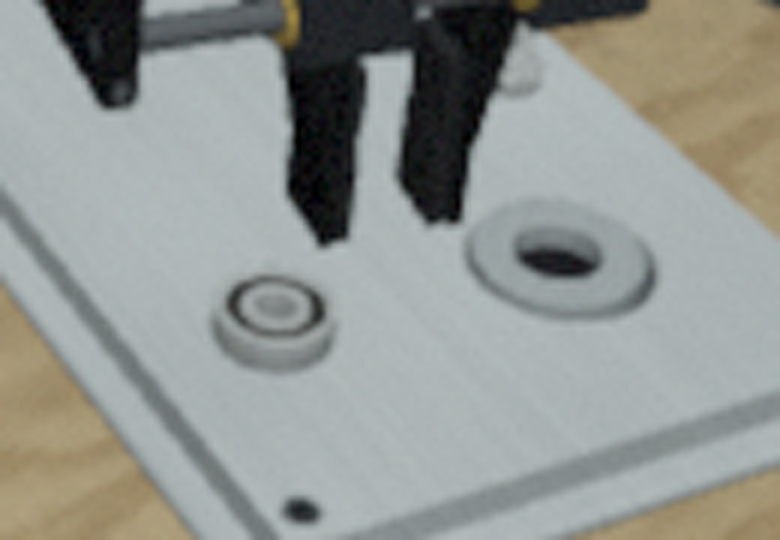

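The bearing sits clear at (275,310) and the ring at (561,258) looks seated. I'll check that with an overlay once the arm is away. Now behind the bearing.

{"api": "play_rows", "payload": {"dp": [[0.03,-0.009,0],[0.03,-0.009,0],[0.03,-0.009,0.01],[0.03,-0.009,0.01],[0.03,-0.009,0.01]], "turn": [[0,0,9],[0,0,18],[0,0,26.1],[0,0,26.1],[0,0,26.1]], "fingers": [196,196,196,196,196]}}

```text
time: 7.25
tcp_pos: [0.4664, -0.1481, 0.1041]
tool_rot: [0.941, 0.338, 0.0, -0.0]
ft_force: [-0.1, 0.2, -0.2]
opening: 0.0201
finger_force: 0.0
```

```bash
python3 -c "
from h import *
u=np.array([.7815,.6239]);p=np.array([.490,-.127])-.038*u
go(p[0],p[1],.0258,38.6)"
```

```text
t 7.25 tcp [ 0.4664 -0.1481  0.1041] yaw 39.48 tilt [0.0004 0.0002] dp [-0.0063 -0.0019  0.0783] turnz 0.876206487069993 q [ 0.49  0.34 -0.32  2.07  0.15  0.75 -0.81] f [-0.1  0.2 -0.2] 0.020081965488408834
```

{"api": "play_rows", "payload": {"dp": [[-0.006,-0.002,0],[-0.006,-0.002,0.04],[-0.006,-0.002,0.065],[-0.006,-0.002,0.078],[-0.006,-0.002,0.078],[-0.006,-0.002,0.078]], "turn": [[0,0,0.9],[0,0,0.9],[0,0,0.9],[0,0,0.9],[0,0,0.9],[0,0,0.9]], "fingers": [196,196,196,196,196,196]}}

```text
time: 8.0
tcp_pos: [0.4608, -0.1511, 0.0268]
tool_rot: [0.945, 0.328, 0.001, 0.001]
ft_force: [1.1, 0.4, 0.7]
opening: 0.0201
finger_force: 0.0
```

```bash
python3 -c "
from h import *
u=np.array([.7815,.6239]);p=np.array([.6221,-.0221])-(.0239+.035)*u
go(p[0],p[1],.0258,38.6)"
```

```text
t 8.0 tcp [ 0.4608 -0.1511  0.0268] yaw 38.35 tilt [ 0.0017 -0.0005] dp [ 0.1477 -0.0008  0.001 ] turnz -0.2482606862405703 q [ 0.45  0.46 -0.28  2.13  0.22  0.58 -0.88] f [1.1 0.4 0.7] 0.020098108568819797
```

{"api": "play_rows", "payload": {"dp": [[0.006,0,0],[0.016,0,0],[0.026,0,0],[0.036,0,0],[0.046,0,0],[0.056,0,0],[0.066,0,0],[0.074,0,0]], "turn": [[0,0,0],[0,0,0],[0,0,0],[0,0,0],[0,0,0],[0,0,0],[0,0,0],[0,0,0]], "fingers": [196,196,196,196,196,196,196,196]}}

```text
time: 9.0
tcp_pos: [0.5186, -0.1045, 0.0259]
tool_rot: [0.944, 0.329, 0.0, -0.0]
ft_force: [-1.0, -1.0, 0.4]
opening: 0.0203
finger_force: 0.4
```

```bash
python3 -c "
from h import *
u=np.array([.7815,.6239]);p=np.array([.6221,-.0221])-(.0239+.035)*u
go(p[0],p[1],.0258,38.6)"
```

```text
t 9.0 tcp [ 0.5186 -0.1045  0.0259] yaw 38.37 tilt [0.0001 0.    ] dp [ 0.0734 -0.0001  0.0001] turnz -0.2337868148190978 q [ 0.33  0.51 -0.27  2.03  0.23  0.63 -0.99] f [-1.  -1.   0.4] 0.020331437557521943
```

{"api": "play_rows", "payload": {"dp": [[0.007,0,0],[0.017,0,0],[0.027,0,0],[0.037,0,0],[0.047,0,0],[0.057,0,0],[0.067,0,0],[0.073,0,0]], "turn": [[0,0,0],[0,0,0],[0,0,0],[0,0,0],[0,0,0],[0,0,0],[0,0,0],[0,0,0]], "fingers": [196,196,196,196,196,196,196,196]}}

```text
time: 10.0
tcp_pos: [0.5759, -0.0591, 0.026]
tool_rot: [0.944, 0.329, 0.0, -0.0]
ft_force: [-0.8, -0.0, -0.1]
opening: 0.0199
finger_force: 0.4
```

```bash
python3 -c "
from h import *
u=np.array([.7815,.6239]);p=np.array([.6221,-.0221])-(.0239)*u
go(p[0],p[1],.0258,38.6)
im=arm.get_image('scene')[:,:,::-1]
cv2.imwrite('pics/s5.png',cv2.resize(im[170:290,260:430],None,fx=4.7,fy=4.7,interpolation=cv2.INTER_CUBIC))"
```

```text
t 10.0 tcp [ 0.5759 -0.0591  0.026 ] yaw 38.37 tilt [0.0003 0.0002] dp [ 0.0352 -0.0002  0.0002] turnz -0.22536230134008406 q [ 0.23  0.57 -0.27  1.92  0.23  0.68 -1.07] f [-0.8 -0.  -0.1] 0.019940682979911584
```

View pics/s5.png

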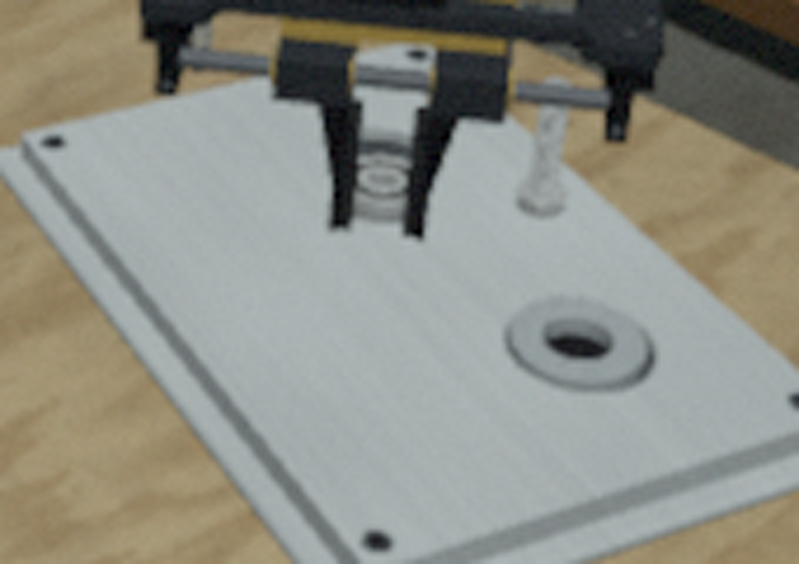

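The bearing is nested at (381,180), on line for the small seat, and the ring is at (578,343). The gripper's side legs, with bottoms at (618,137) and (168,90), will pass near the bolt top at (555,85), so I'll work out their height first.

```bash
python3 - <<'E'
from h import *
from scipy.optimize import least_squares
s=arm.get_state();R=Ro.from_quat(s['tool_rot']).as_matrix();t=s['tcp_pos'];c=arm.camera_info('scene')
def pr(P):
    p=cv2.projectPoints(np.atleast_2d(P).astype(float),c['rvec'],c['tvec'],c['camera_matrix'],None)[0][:,0]
    return (p-[260,170]+.5)*4.7-.5
obs=np.array([[618,137],[168,90.]])
def f(v,q=1):return (pr([t+R@[v[0],v[1],-v[2]],t+R@[v[0]*q,-v[1],-v[2]]])-obs).ravel()
for q in(1,-1):
    r=least_squares(f,[0,.085,.06],args=(q,),x_scale=.01);print(q,r.x.round(4),r.fun.round(1))
b=np.array([.6368,-.0888]);print('bolt top/base px',pr([[*b,.078],[*b,.02]]))
print('bearing',unproj('scene',(260+381/4.7,170+180/4.7),.031))
print('bolt tool xy now',(R.T@(np.array([*b,.078])-t)).round(4))
E
```

```text
1 [ 0.1097  0.0997 -0.0182] [ 0.  -0.3 -0.   0.3]
-1 [-0.0005  0.087   0.0509] [-2.7  0.1 -2.7 -0.7]
bolt top/base px [[547.69110054  88.39841171]
 [529.88283419 208.88283926]]
bearing [ 0.5929199  -0.04664679  0.031     ]
bolt tool xy now [ 0.0285  0.0612 -0.0519]
```

The legs hang to about z = 0.077 at ±87 mm. The bolt shaft would be at about 61–65 mm sideways, between finger block (about 40) and leg, under the rods. That leaves more than 10 mm all round, so I'll finish slowly on the same line.

{"api": "play_rows", "payload": {"dp": [[0.006,0,0],[0.012,0,0],[0.017,0,0],[0.022,0,0],[0.027,0,0],[0.031,0,0],[0.034,0,0],[0.035,0,0]], "turn": [[0,0,0],[0,0,0],[0,0,0],[0,0,0],[0,0,0],[0,0,0],[0,0,0],[0,0,0]], "fingers": [196,196,196,196,196,196,196,196]}}

```text
time: 11.05
tcp_pos: [0.603, -0.0377, 0.0259]
tool_rot: [0.944, 0.329, 0.0, -0.0]
ft_force: [0.7, 0.2, -0.1]
opening: 0.0202
finger_force: 0.1
```

```bash
python3 -c "
from h import *
u=np.array([.7815,.6239]);p=np.array([.6221,-.0221])-(.0239)*u
go(p[0],p[1],.0258,38.6)
im=arm.get_image('scene')[:,:,::-1]
cv2.imwrite('pics/s6.png',cv2.resize(im[170:290,260:430],None,fx=4.7,fy=4.7,interpolation=cv2.INTER_CUBIC))"
```

```text
t 11.05 tcp [ 0.603  -0.0377  0.0259] yaw 38.36 tilt [0.0002 0.0002] dp [ 0.0008 -0.0003  0.0001] turnz -0.23588006658752647 q [ 0.19  0.6  -0.26  1.86  0.23  0.72 -1.11] f [ 0.7  0.2 -0.1] 0.02023134336032264
```

View pics/s6.png

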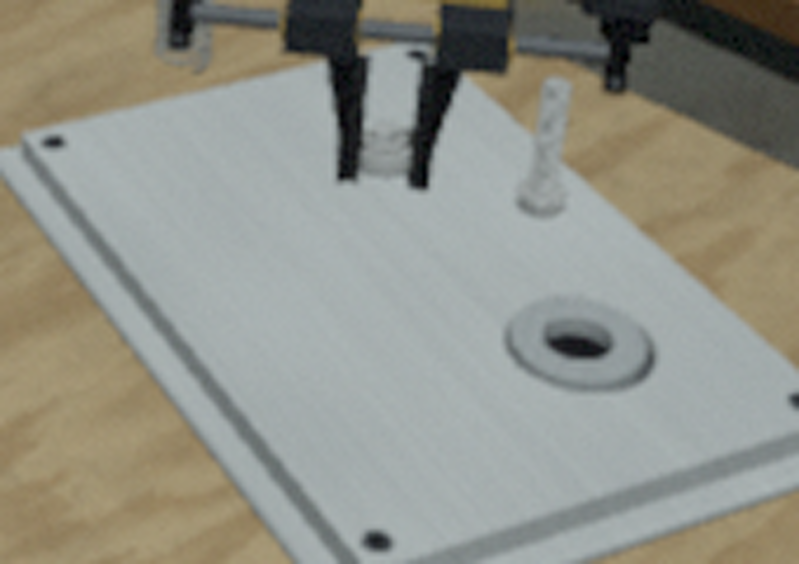

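The bearing is over or in the small seat at (387,150). I'll nudge 2 mm further, which passes over it if it's already seated, then back off and lift clear.

{"api": "play_rows", "payload": {"dp": [[0.001,0,0],[0.002,0,0],[0.003,0,0],[-0.02,0,0],[-0.06,0,0],[-0.09,0,-0.03],[-0.12,0,-0.07],[-0.12,0,-0.1]], "turn": [[0,0,0],[0,0,0],[0,0,0],[0,0,0],[0,0,0],[0,0,0],[0,0,0],[0,0,0]], "fingers": [196,196,196,196,196,196,196,196]}}

```text
time: 12.1
tcp_pos: [0.507, -0.1146, 0.1272]
tool_rot: [0.945, 0.327, -0.0, 0.001]
ft_force: [1.0, 1.1, -0.6]
opening: 0.0201
finger_force: 0.0
```

{"api": "play_rows", "payload": {"dp": [[-0.04,0.04,-0.05],[-0.04,0.08,-0.1],[-0.04,0.12,-0.1],[-0.04,0.16,-0.1],[-0.04,0.2,-0.1],[-0.04,0.2,-0.1]], "turn": [[0,0,0],[0,0,0],[0,0,0],[0,0,0],[0,0,0],[0,0,0]], "fingers": [196,196,196,196,196,196]}}

```text
time: 12.85
tcp_pos: [0.6018, -0.2971, 0.225]
tool_rot: [0.945, 0.327, -0.0, 0.0]
ft_force: [-1.5, -0.2, -0.3]
opening: 0.0202
finger_force: 0.0
```

```bash
python3 - <<'E'
from h import *
print(arm.get_state()['tcp_pos'])
im=np.mean([arm.get_image('scene').astype(float) for _ in range(6)],0).astype(np.uint8)[:,:,::-1]
np.save('final.npy',im)
c=arm.camera_info('scene')
a=np.linspace(0,2*np.pi,73)
def pan(P,r,h,x0,y0,k=6,w=66,hh=50):
    cr=cv2.resize(im[y0:y0+hh,x0:x0+w],None,fx=k,fy=k,interpolation=cv2.INTER_CUBIC);o=cr.copy()
    for z,rr,col in((.013+h,r,(0,0,255)),(.02,r+.002,(0,200,0))):
        p=cv2.projectPoints(np.c_[P[0]+rr*np.cos(a),P[1]+rr*np.sin(a),a*0+z],c['rvec'],c['tvec'],c['camera_matrix'],None)[0][:,0]
        cv2.polylines(o,[np.int32((p-[x0,y0]+.5)*k*8-4)],True,col,1,cv2.LINE_AA,3)
    return np.hstack([cr,o])
cv2.imwrite('pics/f.png',np.vstack([pan((.6221,-.0221),.0175,.011,310,175),pan((.5805,-.1597),.026,.010,350,220)])[:600,:800])
E
```

```text
[ 0.6018059  -0.29711193  0.22502584]
```

View pics/f.png

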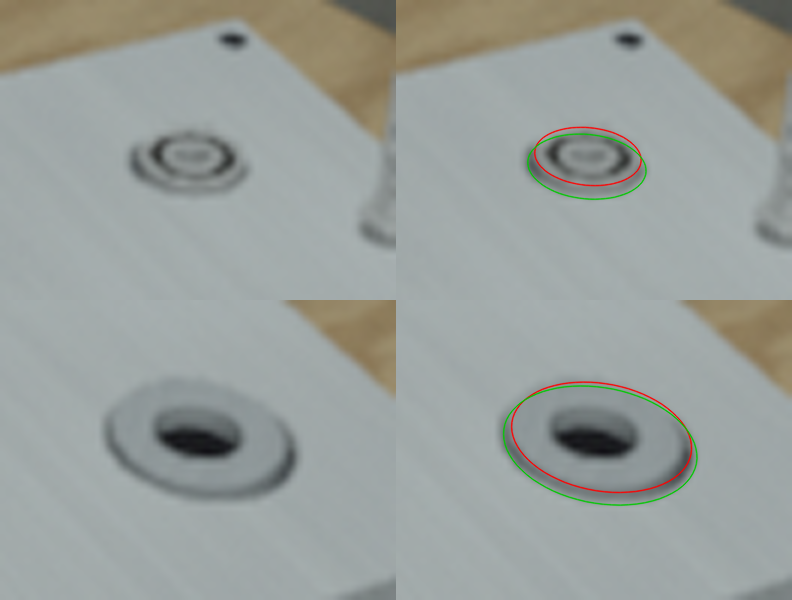

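The overlay matches the flat, seated outlines to within a pixel or two: bearing at (588,157) in the small seat, ring at (600,435) in the large one. The arm is clear and the bolt is standing.

```bash
python3 -c "
from station import arm
print(arm.sign_off())"
```

```text
the job is handed in; nothing more can be done
None
```

The job is handed in: the final images show the bearing flat in the small seat, the ring flat in the large seat and the bolt standing; I did not re-measure the nut or spring, but the arm made no contact with them; the hand-in gave no verdict.

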